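Snap the brass bezel over the glass cabochon

TASK

Pluck the brass bezel ring from its pocket in the wooden tray, leaving the black and white bezels in theirs, and press it down over the blue glass cabochon in the grey jig until both spring catches click over its foot rim and it sits fully down on its seat. Finish while still gripping the bezel and pressing it firmly down: do not let go.

Things in the scene. Friction and masses are not known exactly. Their poses are not given: they have to be found in the camera images.
- bezel_center (a point): Brass bezel: loose open ring, 22 mm high, about 40 g, standing upright in one of the tray's three pockets (which one varies). Point on its axis, half-way up (11 mm above its foot); z along its axis, up. Bore 26.6 mm; from the foot up: foot rim 36 mm across and 3 mm high with a chamfered edge, neck 31 mm across from 3 to 9.5 mm, head 34 mm across from 9.5 to 22 mm. Grip it by the head (round, any yaw); the head stands clear of the tray.
- bezel_foot (a point): The centre of the brass bezel's underside, 11 mm below bezel_center.
- black_bezel_center (a point): Black plastic bezel of the same outer size, loose in another pocket; point on its axis, half-way up (11 mm). Leave it.
- white_bezel_center (a point): White plastic bezel of the same outer size, loose in another pocket; point on its axis, half-way up (11 mm). Leave it.
- tray: Fixed light wooden pocket tray, 64 x 190 x 12 mm, origin at the centre of its underside, z up, the row of pockets along its y. Three round pockets 39 mm wide and 7 mm deep, at y = -60, 0 and +60 mm.
- jig: Fixed grey assembly jig, 84 (x) x 116 (y) x 22 mm, origin at the centre of its underside, z up. In its middle the brass seat and a blue glass cabochon; a spring catch stands on either side, along the jig's y. Catches, housings and cabochon: housings reach 31.5 mm and catches about 35 mm above the bench, cabochon top 44 mm. Catches and housings lie within 48 mm of the middle along y and 12 mm along x.
- seat_center (a point): Centre of the seat face on which the bezel's foot comes to rest, 25 mm above the bench; axes as the jig's. Above it, on a pedestal 23 mm across and 7 mm high, the dome-shaped cabochon, 23 mm across, top 19 mm above this point; the bezel goes down over it with about 1.5 mm of play all round.
- seat: The fixed brass seat with the pedestal, part of the jig: origin 3 mm below seat_center, axes as the jig's. The bezel presses on it when fully home.
- catch_left (a joint): Spring catch on the jig's +y side: 0 m closed, grows to 0.006 as it is pushed outward. The bezel's foot rim meets its sloping lead-in with the foot about 8 mm above the seat, pushes it back about 2.4 mm, and it springs back to 0 over the rim with the foot about 1 mm above the seat. Together the two catches resist with up to about 8 to 20 N before the force drops; then the bezel goes on to the seat.
- catch_right (a joint): The same on the jig's -y side.
Not all that is in view belongs to the job. Of the things shaped like the part that bears bezel_center, the brass one is meant.

How it is judged (in metres and radians):
On the way, in this order (a step that is already met when the one before it is completed fails the run):
1. the brass bezel is lifted out of its pocket in the fingers (height (world z) of bezel_foot above 0.025 m and contact force between the fingers and bezel above 1 N), for 0.1 s.
2. the bezel is down on its seat with both catches closed over its rim (z of bezel_foot in the frame of seat_center below 0.0012 m and horizontal distance between bezel_foot and seat_center below 0.003 m and value of joint each of catch_left, catch_right below 0.0012 m), for 0.1 s.
At the end, for the whole second after the job is handed in: The brass bezel is upright (0.08 rad) on its seat (foot within 1.2 mm in height, 3 mm off centre), both catches closed (under 1.2 mm open), and the fingers still hold it (over 2 N) and press it on the seat with over 3 N; the other two bezels have moved less than 15 mm (all of step 2 and z of bezel_foot in the frame of seat_center above -0.003 m and angle between bezel_center's own z axis and vertical below 0.08 rad and contact force between bezel and seat above 3 N and contact force between the fingers and bezel above 2 N and distance of each of black_bezel_center, white_bezel_center from where it was at the start of the episode below 0.015 m); the arm keeps its last pose, push and grip.
It fails at once if the black or the white bezel is taken out of its pocket (distance of any of black_bezel_center, white_bezel_center from where it was at the start of the episode above 0.02 m).
It also fails if it takes over 51 s, if anything falls off the work surface, if the arm or the gripper's body presses on something with over 40 N, if the wrist force passes 120 N, or if a joint passes its speed limit or range.

ROBOT

A 6-joint arm with a two-finger parallel gripper is mounted at the origin on the work surface; the furniture and walls round the work are solid. World frame = base frame: x ahead of the robot, y to its left, z up, the work surface at z = 0. Lengths are in mm, angles in rad, forces in N, time in s.
With the tool pointing down it reaches from about 400 to 825 mm from the base axis. Payload 7 kg.
Tool frame: the origin (TCP) lies midway between the tips of the shut fingers; the grasp point (between the pads) lies 19 mm behind it; z points along the fingers, x is the direction in which the jaws open and shut, and the axes are right-handed (so a half turn about z gives the same grasp; the last joint's range is limited). The gripper opens to 88 mm and grips with 3 to 60 N. Pads are 19 mm wide; open, the fingers measure 130 mm over their backs; the gripper's body (78 mm by 193 mm) begins 47 mm behind the grasp point.
Start: joints at [-0.957, 0.359, 0.012, 0, -1.224, -0.288], TCP at [216.018, -639.477, 192.561] pointing down, gripper open.
Joint ranges: [-3.07, 3.07], [-1.43, 2.12], [-1.02, 1.25], [-3.03, 1.67], [-3.05, -0], [-3.03, 3.03]. Speed limits (rad/s): [2.39, 2.39, 3.01, 3.14, 3.14, 3.14].

INTERFACE

Orientations are given as a unit quaternion [w, x, y, z].
In Python, from rig import read_state, get_image, hand_in gives the robot as it stands.
- The arm moves only by the tool send_rows, never from a script. Its argument "moves" is a list of rows, each an object with "delta_pos": the shift along the tool's x, y, z in m, a list of three; "twist": the turn, a rotation vector about the tool's x, y, z in degrees, a list of three; "jaw": the opening, from 0 (shut) to 1 (fully open). In form: [{"delta_pos": [x, y, z], "twist": [wx, wy, wz], "jaw": jaw}, ...]. A call has 1 to 12 rows; each row is the pose to reach, as a shift and turn from the pose commanded when the call began, along the tool's axes at that moment; what a row does not reach only later rows make up. A row lasts 1/12 s, in which the tool goes at most 41.7 mm and 7.16 degrees, less where a joint would pass 70% of its speed; a pose out of reach is approached as far as the arm can. A call with a gripper value outside its range is refused whole. The fingers move at their own pace and stop on an object; "newtons" is the grip in N (left out, the last holds). Time passes only in rows, so rows that repeat a pose let the fingers close. It gives the time, the measured TCP pose, the force and the opening at its end, in the units of the state.
- read_state(): the state, without advancing time (a new reading comes with each control period).
- get_image(name): name is "scene" or "top" or "wrist"; returns a dict with "img" (480x640x3 uint8, red, green, blue), "fx", "fy", "cx", "cy" (pixels), "k1" (the pictures are not rectified: a ray, as slopes to the right and down, at radius r is drawn at 1 + k1 r^2 times it, then the intrinsics apply), "R" (3x3) and "t" (3): a world point X has camera coordinates R X + t; the wrist camera has in their place "T_tool_cam" (4x4, takes a point from camera to tool coordinates, whose origin is the TCP and whose axes are the tool frame's). Camera axes: x right, y down, z forward; pixel columns grow to the right and rows downward; lengths in mm; the calibration is good to about 2 mm. A picture is of the moment at which its call begins: read the wrist's pose just before it. There is no depth.
- hand_in(): hands the job in, once; it reports no verdict.
The state is a dict: "time_s": time; "qpos": joint angles; "dq": joint speeds; "effort": joint torques, N m; "eef_pos": TCP position; "tool_rot": TCP orientation; "contact_force": force on the tool from outside, world axes, zero at the start; "torque": the same for the moment, N m; "width": finger opening in mm.
Only numpy, scipy, OpenCV 4.12 (cv2) and the standard library are available. Lean on these libraries where they do the work, as an engineer would, in place of code of your own. Each camera call takes 0.05 s, during which the arm holds its last target.

## Working session

There is one attempt and no reset: what is moved stays moved. The work goes in short steps, Python scripts to look and compute and a tool call to move; the robot and the scene stay as the last step left them, time stands still between calls to the robot, and variables do not carry over. Pictures are saved under pics/ and viewed, and the job is handed in when it is done.

Besides the shell and the picture viewer there is one more tool, called after "Call:" as name([rows], argument=value, ...), one row to a line, values as JSON. send_rows: Moves the arm, as the interface text tells. Its arguments: {"type":"object","properties":{"moves":{"type":"array"},"newtons":{"type":"number"}},"required":["moves"]}

```bash
mkdir -p pics; ls; python3 - <<'E'
from rig import *
import cv2
s=read_state();print(s)
for n in("scene","top","wrist"):
    d=get_image(n);cv2.imwrite(f"pics/{n}0.png",d["img"][...,::-1]);print(n,{k:v for k,v in d.items() if k!="img"})
E
```

```text
pics
{'time_s': 0.0, 'qpos': array([-9.56880453e-01,  3.59393377e-01,  1.10626215e-02, -3.35082698e-04,
       -1.22409048e+00, -2.88127433e-01]), 'dq': array([-1.15572453e-03, -1.22135277e-04, -1.58418818e-05, -4.02023418e-04,
       -2.23536707e-03,  2.65884382e-04]), 'effort': array([ 2.29201636e-03, -5.82713521e+01,  2.93057370e+01,  6.99725837e+00,
        6.87906679e-03, -1.13666247e-04]), 'eef_pos': array([ 215.84830331, -638.98915837,  191.62288352]), 'tool_rot': array([-7.15759072e-04,  5.83117398e-01,  8.12387479e-01,  4.15432555e-04]), 'contact_force': array([-0.67638034, -0.87019866,  0.18524592]), 'torque': array([ 0.00692324,  0.00904881, -0.01327427]), 'width': 87.67127369879167}
scene {'fx': 486.8491806637052, 'fy': 486.8491806637052, 'cx': 324.82234116442737, 'cy': 236.78901577161844, 'k1': -0.09473011050485046, 'R': array([[ 0.8934574 , -0.44913581,  0.00330075],
       [-0.25802406, -0.51926991, -0.81472839],
       [ 0.36763768,  0.72707343, -0.57983339]]), 't': array([-579.57893476,   57.20078006,  891.64918803])}
top {'fx': 593.3360524911199, 'fy': 593.3360524911199, 'cx': 322.9441204836942, 'cy': 239.9647139913121, 'k1': -0.20043187000495716, 'R': array([[-5.33677617e-02, -9.98574922e-01,  9.02453999e-05],
       [-9.77516465e-01,  5.22238527e-02, -2.04289572e-01],
       [ 2.03993731e-01, -1.09906936e-02, -9.78910498e-01]]), 't': array([-243.24656561,  536.10317993,  817.62790144])}
wrist {'fx': 359.09343731216944, 'fy': 359.09343731216944, 'cx': 325.5584684319474, 'cy': 238.17558022357883, 'k1': 0.0036297472825656896, 'T_tool_cam': array([[ 9.99999565e-01, -8.72354434e-04, -3.30988209e-04,
         1.52287281e-01],
       [ 9.28969172e-04,  9.63972126e-01,  2.66001647e-01,
        -7.22994258e+01],
       [ 8.70156909e-05, -2.66001839e-01,  9.63972517e-01,
        -1.93151125e+02],
       [ 0.00000000e+00,  0.00000000e+00,  0.00000000e+00,
         1.00000000e+00]])}
```

View pics/scene0.png

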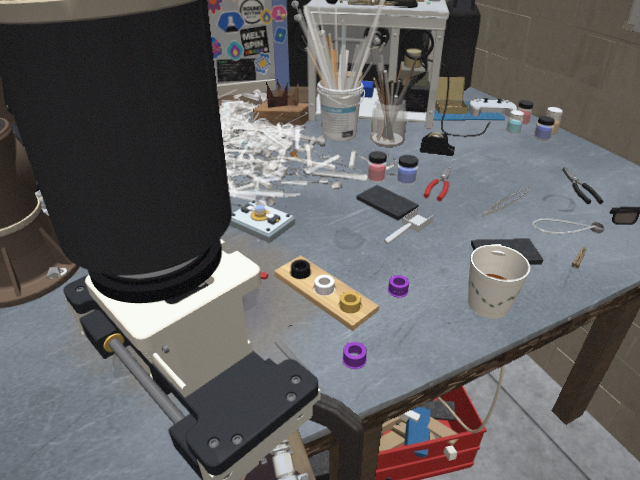

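View pics/top0.png

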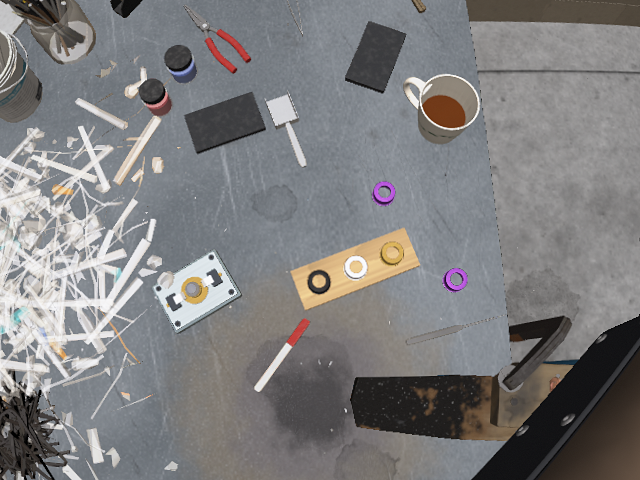

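View pics/wrist0.png

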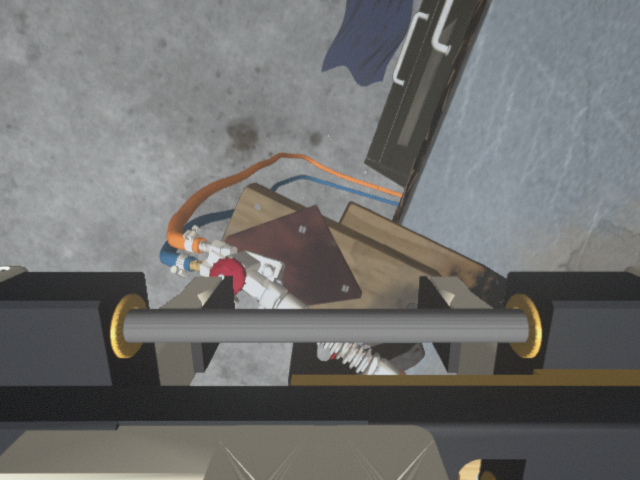

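The candidates are the brass ring (top 392,253), black ring (318,282), white ring (355,267), and purple decoys at (384,192) and (456,279). The brass ring at the tray's end is the one to take. The jig seat is at about (195,290). Next I measure these positions.

```bash
cat > h.py <<'E'
import numpy as np, cv2
from rig import *
from scipy.spatial.transform import Rotation as Ro
def K(d): return np.array([[d["fx"],0,d["cx"]],[0,d["fy"],d["cy"]],[0,0,1.]])
def pose(d,s=None):
    "world->cam R,t"
    if "R" in d: return d["R"],d["t"]
    q=s["tool_rot"];Rt=Ro.from_quat([q[1],q[2],q[3],q[0]]).as_matrix()
    T=d["T_tool_cam"];Rc=Rt@T[:3,:3];c=Rt@T[:3,3]+s["eef_pos"]
    return Rc.T,-Rc.T@c
def ray(d,uv,s=None):
    R,t=pose(d,s)
    p=cv2.undistortPoints(np.array([[uv]],float),K(d),np.array([d["k1"],0,0,0.]))[0,0]
    return -R.T@t,R.T@np.array([p[0],p[1],1])
def onz(d,uv,z,s=None):
    c,v=ray(d,uv,s);return c+v*(z-c[2])/v[2]
def proj(d,X,s=None):
    R,t=pose(d,s);p=cv2.projectPoints(np.array([X],float),cv2.Rodrigues(R)[0],t,K(d),np.array([d["k1"],0,0,0.]))[0];return p[0,0]
E
python3 - <<'E'
from h import *
d=get_image("top")
im=d["img"];hsv=cv2.cvtColor(im,cv2.COLOR_RGB2HSV)
print(proj(d,[0,0,0]))
for n,uv,z in [("brass",(392,253),27),("black",(318.5,282),27),("white",(355,267),27),("seat",(195,290),25)]:
    print(n,onz(d,uv,z)[:2].round(1))
for n,(x0,x1,y0,y1) in {"tray":(280,430,220,315),"jig":(145,250,240,340)}.items():
    cv2.imwrite(f"pics/{n}.png",cv2.resize(im[y0:y1,x0:x1,::-1],None,fx=5,fy=5,interpolation=cv2.INTER_CUBIC))
E
```

```text
[164.76692975 588.57927605]
brass [ 502.5 -375.4]
black [ 464.3 -261.7]
white [ 484.1 -317.9]
seat [461.8 -74.3]
```

View pics/tray.png

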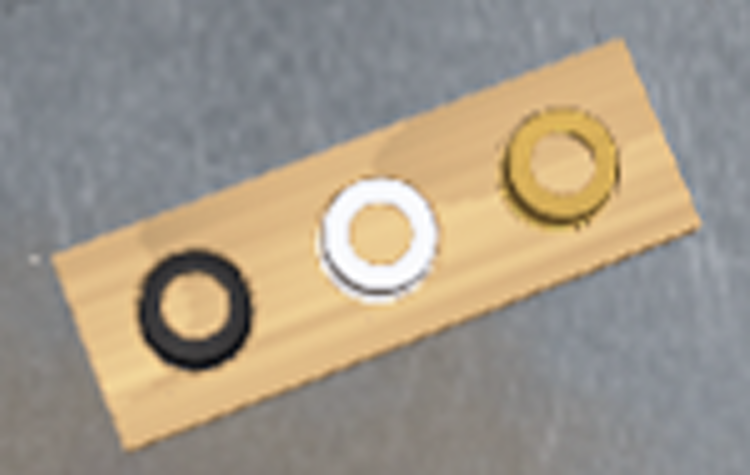

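View pics/jig.png

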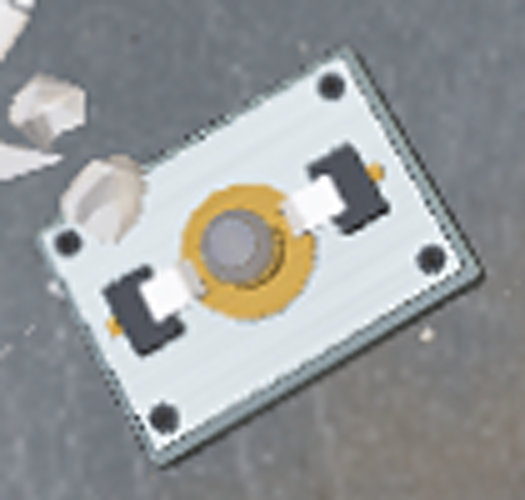

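Call:
send_rows([
  {"delta_pos": [0.08,0.18,0.0],"twist": [0,0,-45],"jaw": 1},
  {"delta_pos": [0.08,0.18,0.0],"twist": [0,0,-45],"jaw": 1},
  {"delta_pos": [0.08,0.18,0.0],"twist": [0,0,-45],"jaw": 1},
  {"delta_pos": [0.08,0.18,0.0],"twist": [0,0,-45],"jaw": 1},
  {"delta_pos": [0.08,0.18,0.0],"twist": [0,0,-45],"jaw": 1},
  {"delta_pos": [0.158,0.356,0.07],"twist": [0,0,-90],"jaw": 1},
  {"delta_pos": [0.158,0.356,0.07],"twist": [0,0,-90],"jaw": 1},
  {"delta_pos": [0.158,0.356,0.07],"twist": [0,0,-90],"jaw": 1},
  {"delta_pos": [0.158,0.356,0.07],"twist": [0,0,-90],"jaw": 1},
  {"delta_pos": [0.158,0.356,0.07],"twist": [0,0,-90],"jaw": 1},
  {"delta_pos": [0.158,0.356,0.07],"twist": [0,0,-90],"jaw": 1},
  {"delta_pos": [0.158,0.356,0.07],"twist": [0,0,-90],"jaw": 1},
])

```text
time_s: 1.2
eef_pos: [503.7, -373.7, 121.1]
tool_rot: [-0.001, -0.132, 0.991, 0.001]
contact_force: [-0.7, -1.4, 0.0]
width: 87.4
```

```bash
cat > look.py <<'E'
from h import *
import sys
s=read_state();d=get_image("wrist");n=sys.argv[1]
np.savez(f"pics/{n}.npz",eef_pos=s["eef_pos"],tool_rot=s["tool_rot"],**d)
cv2.imwrite(f"pics/{n}.png",d["img"][...,::-1])
q=s["tool_rot"];Rt=Ro.from_quat([q[1],q[2],q[3],q[0]]).as_matrix()
print(s["time_s"],s["eef_pos"].round(2),s["contact_force"].round(2),s["width"],"yaw",np.degrees(np.arctan2(Rt[1,0],Rt[0,0])).round(2),"z",Rt[:,2].round(4))
print(s["qpos"].round(3), proj(d,s["eef_pos"],s))
E
python3 look.py w1
```

```text
1.2 [ 503.71 -373.7   121.06] [-0.72 -1.39  0.03] 87.35742168233456 yaw -164.85 z [-0.0022  0.001  -1.    ]
[-0.328  0.335 -0.193 -0.    -1.045  0.592] [324.30551573 268.79929353]
```

View pics/w1.png

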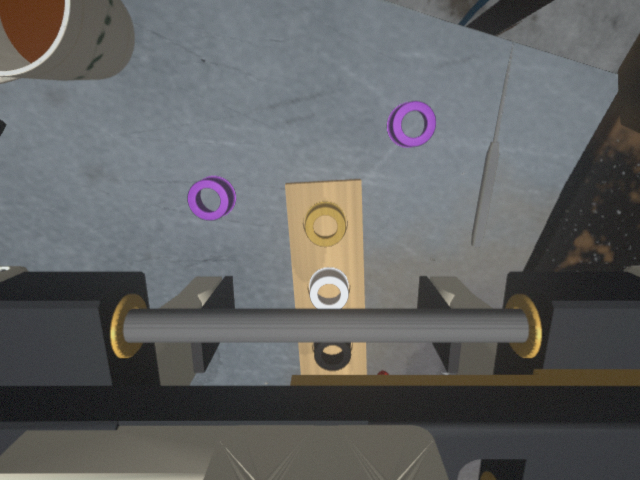

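The wrist view shows brass at (325,226), white at (329,293) and black at (333,350). The purple rings at (413,124) and (211,199) are off the tray. I measure brass from both views.

```bash
cat >> h.py <<'E'
def load(n):
    z=np.load(f"pics/{n}.npz");d={k:z[k] for k in z.files};
    for k in("fx","fy","cx","cy","k1"): d[k]=float(d[k])
    return d,d
E
python3 - <<'E'
from h import *
d,s=load("w1");im=d["img"];hsv=cv2.cvtColor(im,cv2.COLOR_RGB2HSV)
x0,y0,x1,y1=295,195,355,320
cv2.imwrite("pics/w1c.png",cv2.resize(im[180:330,260:400,::-1],None,fx=4,fy=4,interpolation=cv2.INTER_CUBIC))
print(hsv[226,308:316],hsv[226,300:304])
def ell(m,off):
    c,_=cv2.findContours(m,cv2.RETR_EXTERNAL,cv2.CHAIN_APPROX_NONE);c=max(c,key=cv2.contourArea);e=cv2.fitEllipse(c);return np.add(e[0],off),e[1]
sub=hsv[195:260,295:358]
m=((sub[...,1]>140)&(sub[...,0]>15)&(sub[...,0]<30)).astype(np.uint8)
c,a=ell(m,(295,195));print("brass",c,a,onz(d,c,27,s).round(1))
sub=hsv[265:312,295:362];m=((sub[...,1]<30)&(sub[...,2]>225)).astype(np.uint8)
c,a=ell(m,(295,265));print("white",c,a,onz(d,c,27,s).round(1))
E
```

```text
[[ 21 134 190]
 [ 21 138 189]
 [ 21 133 194]
 [ 21 133 194]
 [ 21 131 185]
 [ 19 106 186]
 [ 18  94 197]
 [ 18  95 194]] [[ 18  93 195]
 [ 19  92 191]
 [ 19  94 187]
 [ 19  92 144]]Traceback (most recent call last):
  File "<stdin>", line 10, in <module>
  File "<stdin>", line 7, in ell
ValueError: max() iterable argument is empty
```

View pics/w1c.png

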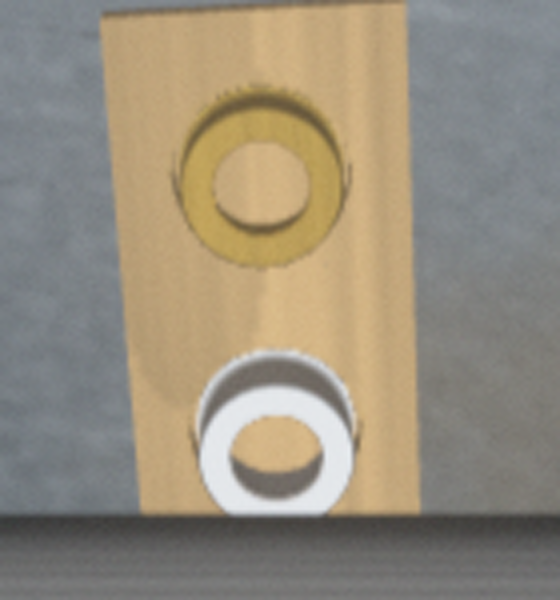

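```bash
python3 - <<'E'
from h import *
d,s=load("w1")
print("brass",onz(d,(325.1,226.6),27,s).round(1))
a,b=onz(d,(305.1,226.6),27,s),onz(d,(345.1,226.6),27,s);print("width",np.linalg.norm(a-b))
print("white x",onz(d,(328.6,293),27,s).round(1))
# tray edges: crop left edge (102,15)->(140,515); right (404,5)->(418,515)
P=[onz(d,(260+x/4-.4,180+y/4-.4),12,s) for x,y in [(102,15),(140,515),(404,5),(418,515)]]
for i in(0,2): v=P[i+1]-P[i];print("edge ang",np.degrees(np.arctan2(v[1],v[0])))
q=s["tool_rot"];Rt=Ro.from_quat([q[1],q[2],q[3],q[0]]).as_matrix()
for X in([502.5,-375.4,27],onz(d,(325.1,226.6),27,s)): print("tool delta",(Rt.T@(np.array(X)-s["eef_pos"])).round(1))
E
```

```text
brass [ 503.8 -375.7   27. ]
width 32.89137859482164
white x [ 485.4 -319.4   27. ]
edge ang 107.74910836446664
edge ang 108.17225138419008
tool delta [ 1.4 -1.5 94.1]
tool delta [ 0.3 -2.1 94.1]
```

Call:
send_rows([
  {"delta_pos": [0.0005,-0.002,0.03],"twist": [0,0,-3],"jaw": 0.75},
  {"delta_pos": [0.0005,-0.002,0.06],"twist": [0,0,-3],"jaw": 0.75},
  {"delta_pos": [0.0005,-0.002,0.08],"twist": [0,0,-3],"jaw": 0.75},
  {"delta_pos": [0.0005,-0.002,0.09],"twist": [0,0,-3],"jaw": 0.75},
  {"delta_pos": [0.0005,-0.002,0.09],"twist": [0,0,-3],"jaw": 0.75},
  {"delta_pos": [0.0005,-0.002,0.09],"twist": [0,0,-3],"jaw": 0.75},
])

```text
time_s: 1.75
eef_pos: [502.8, -378.3, 32.9]
tool_rot: [-0.0, -0.152, 0.988, -0.0]
contact_force: [-0.6, -0.8, 1.3]
width: 65.7
```

```bash
python3 look.py w2; python3 -c "
from h import *
d=get_image('scene');cv2.imwrite('pics/s2.png',cv2.resize(d['img'][200:380,240:480,::-1],None,fx=3,fy=3))"
```

```text
1.75 [ 502.84 -378.35   32.94] [-0.64 -0.78  1.25] 65.65986199795756 yaw -162.46 z [-3.e-04 -3.e-04 -1.e+00]
[-0.335  0.424 -0.286  0.001 -0.861  0.641] [324.31500682 268.74928097]
```

View pics/w2.png

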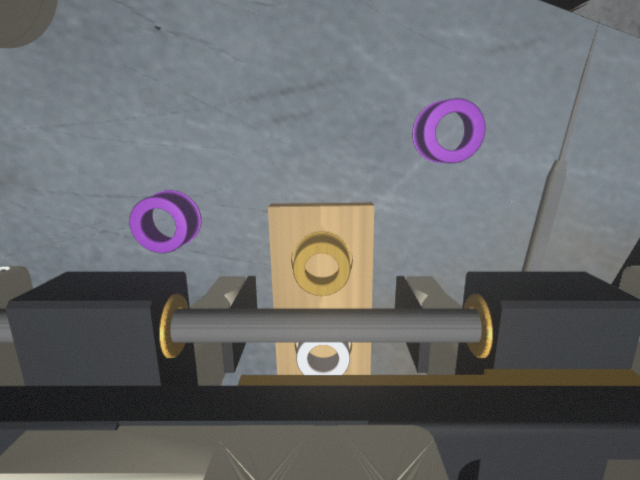

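View pics/s2.png

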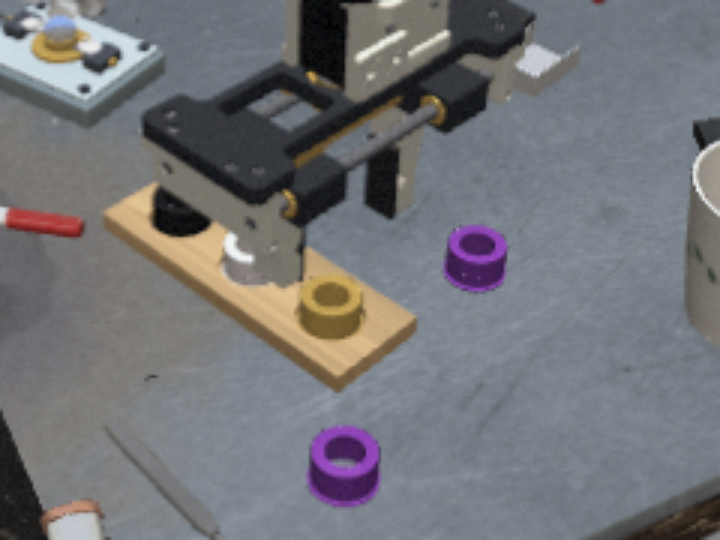

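```bash
python3 - <<'E'
from h import *
d,s=load("w2");im=d["img"]
cv2.imwrite("pics/w2c.png",cv2.resize(im[215:315,270:380,::-1],None,fx=6,fy=6,interpolation=cv2.INTER_CUBIC))
E
```

```text
(no output)
```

View pics/w2c.png

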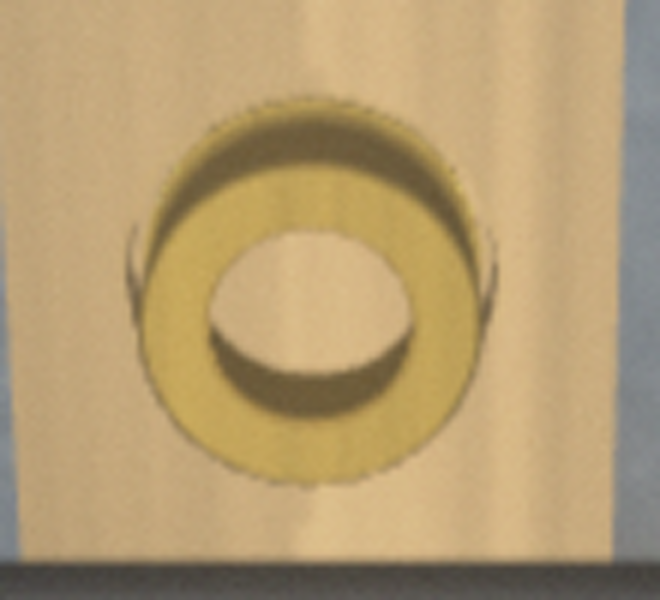

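```bash
python3 - <<'E'
from h import *
d,s=load("w2")
X=onz(d,(321.4,268.6),27,s)
q=s["tool_rot"];Rt=Ro.from_quat([q[1],q[2],q[3],q[0]]).as_matrix()
print(X, Rt.T@(X-s["eef_pos"]))
E
```

```text
[ 503.87243867 -375.82385959   27.        ] [-1.74257689  2.09621419  5.9344787 ]
```

Call:
send_rows([
  {"delta_pos": [-0.0017,0.002,0.009],"twist": [0,0,0],"jaw": 0.75},
  {"delta_pos": [-0.0017,0.002,0.0175],"twist": [0,0,0],"jaw": 0.75},
  {"delta_pos": [-0.0017,0.002,0.0175],"twist": [0,0,0],"jaw": 0.75},
  {"delta_pos": [-0.0017,0.002,0.0175],"twist": [0,0,0],"jaw": 0.75},
])

```text
time_s: 2.18
eef_pos: [503.3, -375.2, 14.5]
tool_rot: [-0.001, -0.153, 0.988, 0.0]
contact_force: [-0.5, -0.1, 0.2]
width: 65.7
```

Call:
send_rows([
  {"delta_pos": [0,0,0],"twist": [0,0,0],"jaw": 0.45},
  {"delta_pos": [0,0,0],"twist": [0,0,0],"jaw": 0.3},
  {"delta_pos": [0,0,0],"twist": [0,0,0],"jaw": 0.2},
  {"delta_pos": [0,0,0],"twist": [0,0,0],"jaw": 0.1},
  {"delta_pos": [0,0,0],"twist": [0,0,0],"jaw": 0},
  {"delta_pos": [0,0,0],"twist": [0,0,0],"jaw": 0},
  {"delta_pos": [0,0,0],"twist": [0,0,0],"jaw": 0},
  {"delta_pos": [0,0,0],"twist": [0,0,0],"jaw": 0},
], newtons=55)

```text
time_s: 2.85
eef_pos: [503.8, -375.5, 15.1]
tool_rot: [0.0, -0.153, 0.988, -0.0]
contact_force: [-0.7, 0.2, 0.2]
width: 18.1
```

```bash
python3 look.py w3
```

```text
2.85 [ 503.78 -375.5    15.08] [-0.73  0.16  0.15] 18.061575849781974 yaw -162.39 z [ 0. -0. -1.]
[-0.33   0.444 -0.304 -0.    -0.824  0.638] [324.31611336 268.74732912]
```

View pics/w3.png

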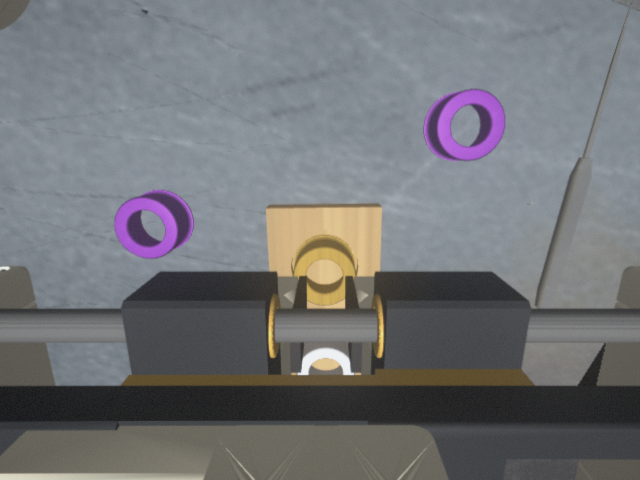

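```bash
python3 -c "
from h import *
d=get_image('scene');cv2.imwrite('pics/s3.png',cv2.resize(d['img'][210:350,240:420,::-1],None,fx=4,fy=4,interpolation=cv2.INTER_CUBIC))
s=read_state();print(proj(d,s['eef_pos']),s['width'])
d,_=load('w3');cv2.imwrite('pics/w3c.png',cv2.resize(d['img'][200:390,230:420,::-1],None,fx=3,fy=3,interpolation=cv2.INTER_CUBIC))
"
```

```text
[348.77129071 303.96435773] 9.7789658967348
```

View pics/s3.png

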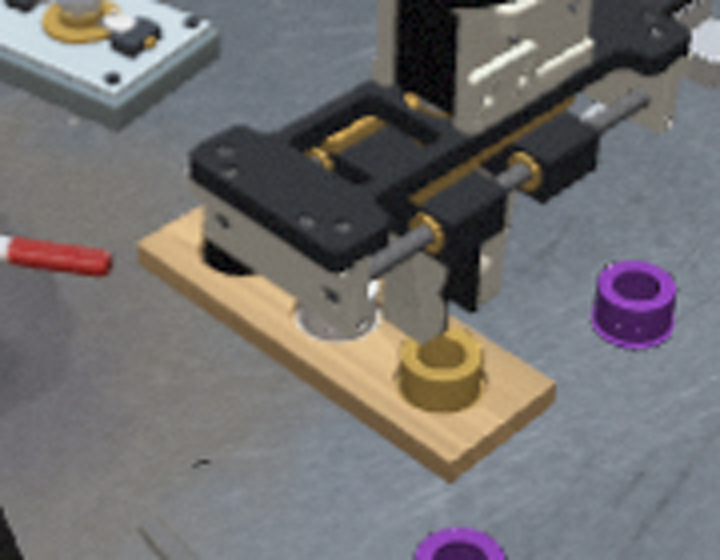

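View pics/w3c.png

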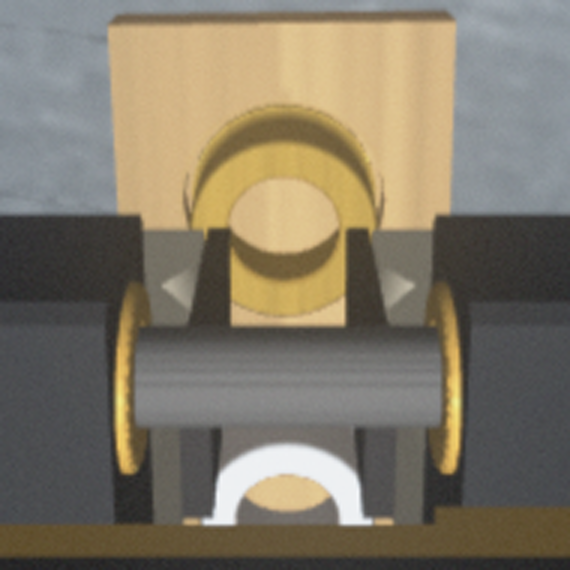

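The jaws closed to 18 mm and did not meet the ring. The finger tips show above and behind the brass ring, at scene crop (430,340), so the tool frame needs checking. I lift and triangulate the tips.

Call:
send_rows([
  {"delta_pos": [0,0,-0.03],"twist": [0,0,0],"jaw": 0.2},
  {"delta_pos": [0,0,-0.06],"twist": [0,0,0],"jaw": 0.2},
  {"delta_pos": [0,0,-0.08],"twist": [0,0,0],"jaw": 0.2},
  {"delta_pos": [0,0,-0.08],"twist": [0,0,0],"jaw": 0.2},
  {"delta_pos": [0,0,-0.08],"twist": [0,0,0],"jaw": 0.2},
  {"delta_pos": [0,0,-0.08],"twist": [0,0,0],"jaw": 0.2},
])

```text
time_s: 3.45
eef_pos: [503.4, -375.2, 94.6]
tool_rot: [-0.0, -0.153, 0.988, 0.0]
contact_force: [0.4, 0.0, -0.2]
width: 17.4
```

```bash
python3 look.py w4; python3 -c "
from h import *
s=read_state()
for n in ('scene','top'):
    d=get_image(n);p=proj(d,s['eef_pos']);print(n,p,s['width']);x,y=p.astype(int)
    cv2.imwrite(f'pics/{n}4.png',d['img'][...,::-1])
    cv2.imwrite(f'pics/{n}4c.png',cv2.resize(d['img'][y-90:y+60,x-90:x+90,::-1],None,fx=4,fy=4,interpolation=cv2.INTER_CUBIC));print(x-90,y-90)
d,_=load('w4');cv2.imwrite('pics/w4c.png',cv2.resize(d['img'][200:390,230:420,::-1],None,fx=3,fy=3,interpolation=cv2.INTER_CUBIC))
"
```

```text
3.45 [ 503.35 -375.18   94.62] [ 0.4   0.04 -0.23] 17.43878921685744 yaw -162.41 z [-3.e-04  5.e-04 -1.e+00]
[-0.33   0.359 -0.225 -0.    -0.988  0.638] [324.31585916 268.74665175]
scene [349.90750233 266.36304467] 17.803997263380182
259 176
top [397.18694837 243.93034059] 17.803997263380182
307 153
```

View pics/scene4c.png

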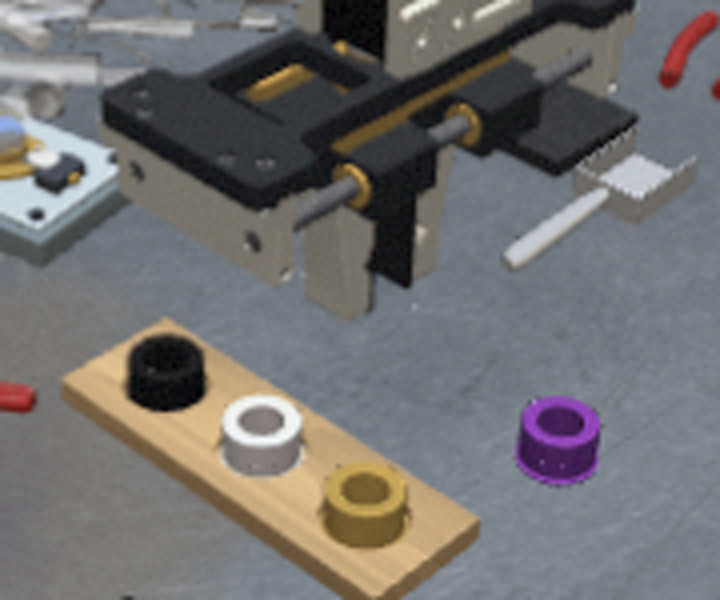

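View pics/top4c.png

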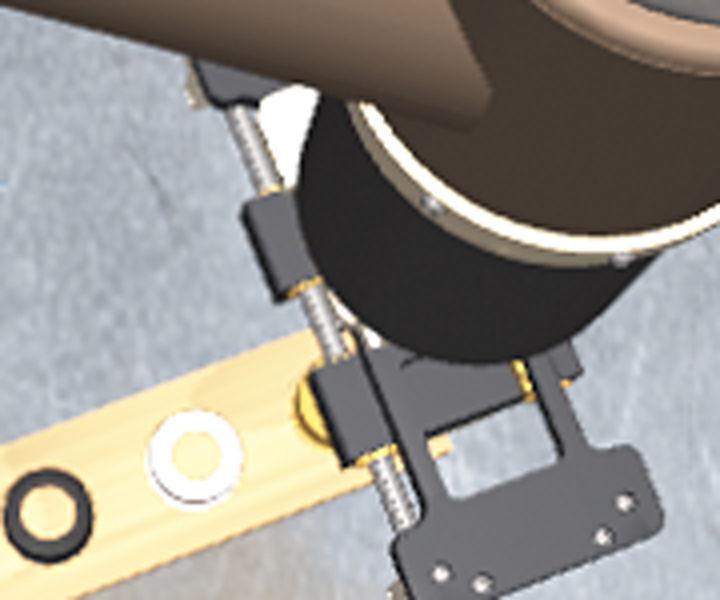

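View pics/w4c.png

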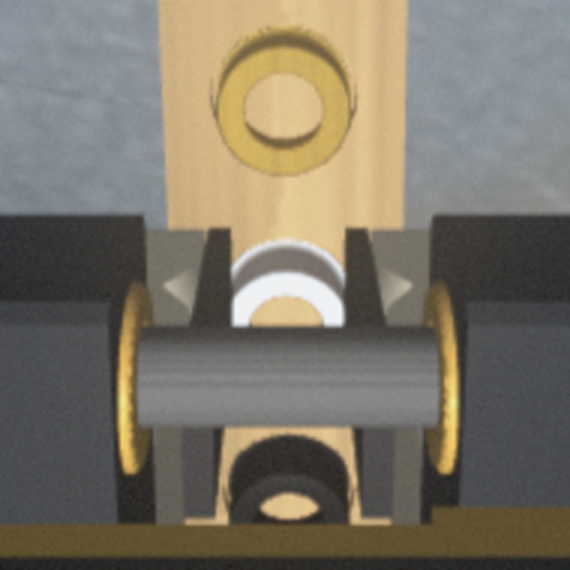

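```bash
python3 - <<'E'
from h import *
d,s=load("w4")
q=s["tool_rot"];Rt=Ro.from_quat([q[1],q[2],q[3],q[0]]).as_matrix()
sc=get_image("scene");print("cam",-sc["R"].T@sc["t"])
for p in ([-8.8,-12.6,-40.5],[-8.8,-9.5,0],[-8.8,-9.5,-30]):
    u=proj(sc,s["eef_pos"]+Rt@np.array(p));print(p,u,"crop",(u-[259,176])*4)
# triangulate scene (361.3,247.3) with wrist (306.6,275.7)
c1,v1=ray(sc,(361.3,247.3));c2,v2=ray(d,(306.6,275.7),s)
A=np.c_[v1,-v2];k=np.linalg.lstsq(A,c2-c1,rcond=None)[0];a=c1+v1*k[0];b=c2+v2*k[1]
print(a,b,"tool",Rt.T@((a+b)/2-s["eef_pos"]))
E
```

```text
cam [ 204.7844291  -878.90144953  565.52411531]
[-8.8, -12.6, -40.5] [361.29586456 246.06175056] crop [409.18345822 280.24700223]
[-8.8, -9.5, 0] [358.5485907  266.34353335] crop [398.19436281 361.37413338]
[-8.8, -9.5, -30] [359.43551321 250.79224969] crop [401.74205284 299.16899875]
[ 515.61982187 -384.67158797  132.87423003] [ 514.26714656 -383.26347682  133.51093704] tool [ -8.39185482 -11.85431009 -38.58008533]
```

```bash
python3 - <<'E'
from h import *
d,s=load("w4")
q=s["tool_rot"];Rt=Ro.from_quat([q[1],q[2],q[3],q[0]]).as_matrix()
sc=get_image("scene");tp=get_image("top")
def T(X): return (Rt.T@(X-s["eef_pos"])).round(1)
for n,uv in(("purp1",(384,192)),("purp2",(456,279))): X=onz(tp,uv,22);print(n,X.round(1),T(X))
# point where ray meets tool plane x=c
def onx(uv,c):
    o,v=ray(sc,uv);o=Rt.T@(o-s["eef_pos"]);v=Rt.T@v;return (o+v*(c-o[0])/v[0]).round(1)
f=lambda x,y:(259+x/4-.4,176+y/4-.4)
print("bracket bottom",[onx(f(285,283),c) for c in(85,96)], [onx(f(118,165),c) for c in(85,96)])
print("finger outer-front bottom",[onx(f(345,318),c) for c in(20,25,30,35)])
print("finger outer-back bottom",[onx(f(305,300),c) for c in(20,25,30,35)])
print("inner front",onx(f(372,302),8.8))
E
```

```text
purp1 [ 600.6 -371.1   22. ] [-93.9 -25.5  72.6]
purp2 [ 457.8 -471.2   22. ] [ 72.5 -77.8  72.6]
bracket bottom [array([  85. ,  -39.9, -102.9]), array([  96. ,  -50.9, -114.4])] [array([  85. ,   40.7, -109.8]), array([  96. ,   27.2, -121. ])]
finger outer-front bottom [array([ 20. ,  -6.5, -35.6]), array([ 25. , -11.1, -40.8]), array([ 30. , -15.7, -46.1]), array([ 35. , -20.3, -51.3])]
finger outer-back bottom [array([ 20. ,  14. , -32.7]), array([ 25. ,   9.2, -38. ]), array([ 30. ,   4.3, -43.2]), array([ 35. ,  -0.5, -48.5])]
inner front [  8.8  -9.4 -38.7]
```

Wrist and scene agree that the finger tips lie about 38.7 mm behind the reported TCP. Tip y spans -11 to +9, and the body bottom is at -105, which is 66 behind the tips and fits the given sizes. I will go down by the real tips.

Call:
send_rows([
  {"delta_pos": [-0.0005,0.0005,0.03],"twist": [0,0,0],"jaw": 0.75},
  {"delta_pos": [-0.0005,0.0005,0.05],"twist": [0,0,0],"jaw": 0.75},
  {"delta_pos": [-0.0005,0.0005,0.075],"twist": [0,0,0],"jaw": 0.75},
  {"delta_pos": [-0.0005,0.0005,0.095],"twist": [0,0,0],"jaw": 0.75},
  {"delta_pos": [-0.0005,0.0005,0.108],"twist": [0,0,0],"jaw": 0.75},
  {"delta_pos": [-0.0005,0.0005,0.108],"twist": [0,0,0],"jaw": 0.75},
  {"delta_pos": [-0.0005,0.0005,0.108],"twist": [0,0,0],"jaw": 0.75},
])

```text
time_s: 4.33
eef_pos: [503.5, -374.7, -13.7]
tool_rot: [-0.001, -0.153, 0.988, 0.0]
contact_force: [-0.4, -0.1, -0.2]
width: 58.9
```

```bash
python3 look.py w5; python3 -c "
from h import *
s=read_state()
d=get_image('scene')
cv2.imwrite('pics/s5c.png',cv2.resize(d['img'][210:350,240:420,::-1],None,fx=4,fy=4,interpolation=cv2.INTER_CUBIC))
d,_=load('w5');cv2.imwrite('pics/w5c.png',cv2.resize(d['img'][200:390,210:440,::-1],None,fx=3,fy=3,interpolation=cv2.INTER_CUBIC))
"
```

```text
4.3333 [ 503.52 -374.74  -13.7 ] [-0.35 -0.07 -0.17] 58.863260386789875 yaw -162.38 z [-2.1e-03  5.0e-04 -1.0e+00]
[-0.329  0.479 -0.326  0.    -0.767  0.636] [324.31318497 268.74560259]
```

View pics/s5c.png

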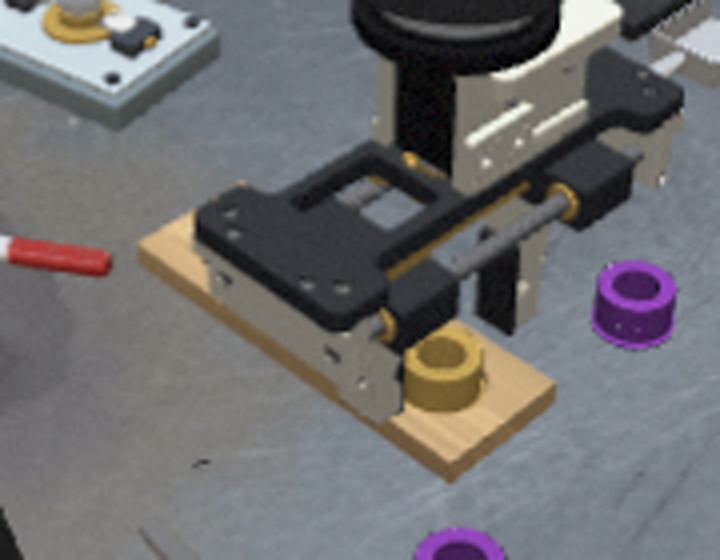

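View pics/w5c.png

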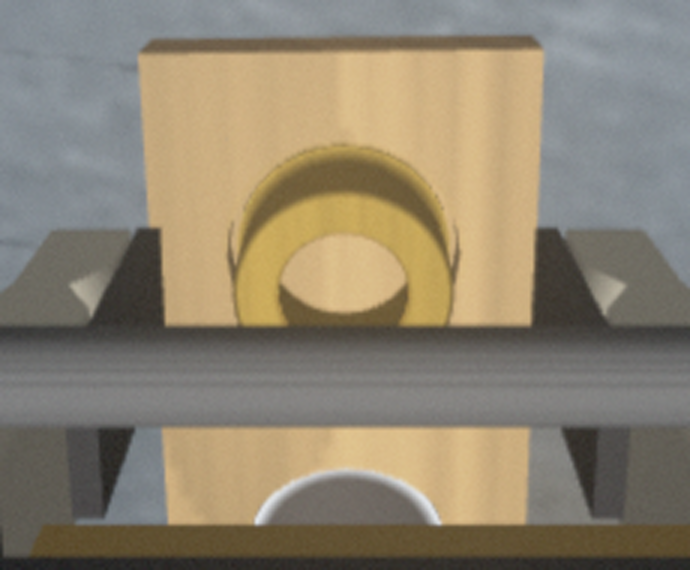

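The ring sits between the fingers. I go down the last 10.5 mm and close.

Call:
send_rows([
  {"delta_pos": [0,0,0.005],"twist": [0,0,0],"jaw": 0.75},
  {"delta_pos": [0,0,0.0105],"twist": [0,0,0],"jaw": 0.75},
  {"delta_pos": [0,0,0.0105],"twist": [0,0,0],"jaw": 0.7},
  {"delta_pos": [0,0,0.0105],"twist": [0,0,0],"jaw": 0.55},
  {"delta_pos": [0,0,0.0105],"twist": [0,0,0],"jaw": 0.45},
  {"delta_pos": [0,0,0.0105],"twist": [0,0,0],"jaw": 0.3},
  {"delta_pos": [0,0,0.0105],"twist": [0,0,0],"jaw": 0.2},
  {"delta_pos": [0,0,0.0105],"twist": [0,0,0],"jaw": 0.1},
  {"delta_pos": [0,0,0.0105],"twist": [0,0,0],"jaw": 0},
  {"delta_pos": [0,0,0.0105],"twist": [0,0,0],"jaw": 0},
  {"delta_pos": [0,0,0.0105],"twist": [0,0,0],"jaw": 0},
], newtons=55)

```text
time_s: 5.35
eef_pos: [504.2, -374.7, -23.8]
tool_rot: [0.0, -0.153, 0.988, 0.0]
contact_force: [5.5, -0.2, -10.8]
width: 61.2
```

```bash
python3 look.py w6; python3 -c "
from h import *
d=get_image('scene')
cv2.imwrite('pics/s6c.png',cv2.resize(d['img'][210:350,240:420,::-1],None,fx=4,fy=4,interpolation=cv2.INTER_CUBIC))
"
```

```text
5.35 [ 504.23 -374.72  -23.76] [  5.47  -0.17 -10.8 ] 61.21731726662276 yaw -162.39 z [ 1.e-04  2.e-04 -1.e+00]
[-0.329  0.492 -0.334 -0.    -0.745  0.637] [324.3164007  268.74713845]
```

View pics/s6c.png

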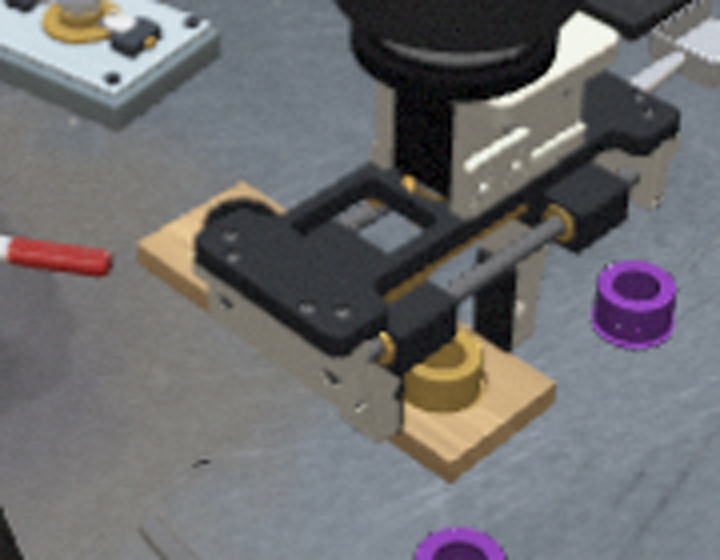

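The jaws stopped at 61 mm, which is the tray's sides (64 mm wide), so the tips are a few mm lower than estimated. I open, raise 5 mm and close again.

Call:
send_rows([
  {"delta_pos": [0,0,0],"twist": [0,0,0],"jaw": 0.8},
  {"delta_pos": [0,0,0],"twist": [0,0,0],"jaw": 0.8},
  {"delta_pos": [0,0,0],"twist": [0,0,0],"jaw": 0.8},
  {"delta_pos": [0,0,-0.005],"twist": [0,0,0],"jaw": 0.75},
  {"delta_pos": [0,0,-0.005],"twist": [0,0,0],"jaw": 0.65},
  {"delta_pos": [0,0,-0.005],"twist": [0,0,0],"jaw": 0.55},
  {"delta_pos": [0,0,-0.005],"twist": [0,0,0],"jaw": 0.5},
  {"delta_pos": [0,0,-0.005],"twist": [0,0,0],"jaw": 0.5},
  {"delta_pos": [0,0,-0.005],"twist": [0,0,0],"jaw": 0.5},
], newtons=20)

```text
time_s: 6.2
eef_pos: [504.0, -374.9, -18.4]
tool_rot: [-0.0, -0.153, 0.988, 0.0]
contact_force: [-0.4, -0.3, 0.2]
width: 44.3
```

Call:
send_rows([
  {"delta_pos": [0,0,0.0],"twist": [0,0,0],"jaw": 0.4},
  {"delta_pos": [0,0,0.0],"twist": [0,0,0],"jaw": 0.35},
  {"delta_pos": [0,0,0.0],"twist": [0,0,0],"jaw": 0.2},
  {"delta_pos": [0,0,0.0],"twist": [0,0,0],"jaw": 0},
  {"delta_pos": [0,0,0.0],"twist": [0,0,0],"jaw": 0},
  {"delta_pos": [0,0,0.0],"twist": [0,0,0],"jaw": 0},
], newtons=55)

```text
time_s: 6.7
eef_pos: [504.0, -374.8, -18.5]
tool_rot: [-0.0, -0.153, 0.988, 0.0]
contact_force: [0.6, 0.4, -0.6]
width: 32.6
```

```bash
python3 look.py w7; python3 -c "
from h import *
d=get_image('scene')
cv2.imwrite('pics/s7c.png',cv2.resize(d['img'][210:350,240:420,::-1],None,fx=4,fy=4,interpolation=cv2.INTER_CUBIC))
"
```

```text
6.7 [ 503.99 -374.8   -18.53] [ 0.63  0.43 -0.63] 32.60683482277009 yaw -162.39 z [-2.e-04  1.e-04 -1.e+00]
[-0.329  0.485 -0.331 -0.    -0.755  0.636] [324.31588253 268.74712654]
```

View pics/s7c.png

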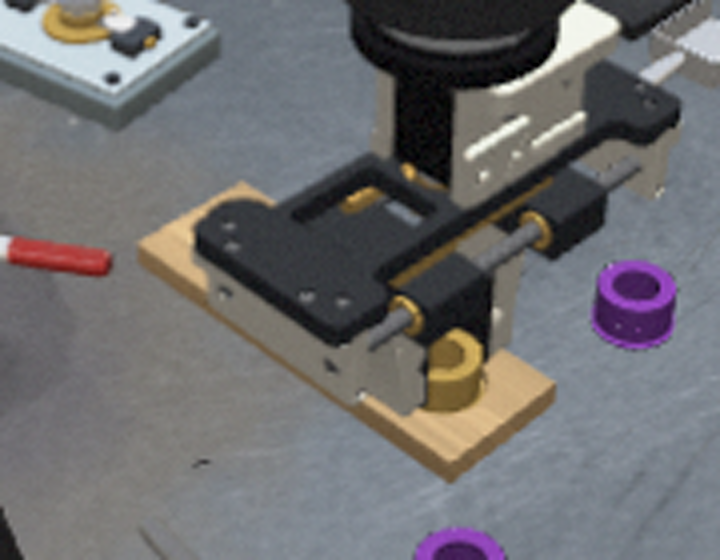

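View pics/w7.png

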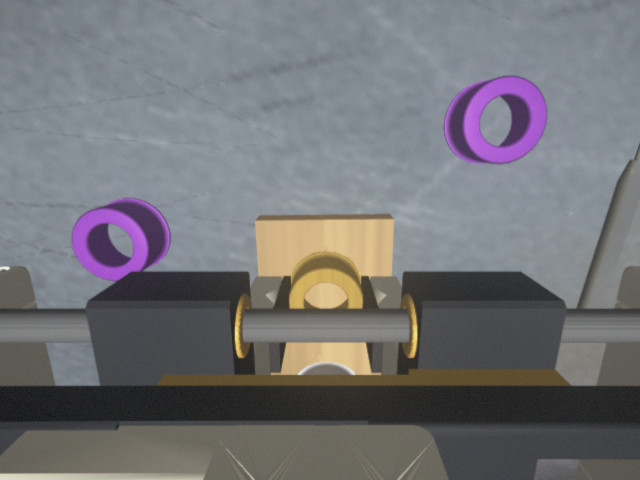

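Gripped: 32.6 mm reads about 1.5 under the 34 mm head. Lift.

Call:
send_rows([
  {"delta_pos": [0,0,-0.005],"twist": [0,0,0],"jaw": 0},
  {"delta_pos": [0,0,-0.015],"twist": [0,0,0],"jaw": 0},
  {"delta_pos": [0,0,-0.04],"twist": [0,0,0],"jaw": 0},
  {"delta_pos": [0,0,-0.07],"twist": [0,0,0],"jaw": 0},
  {"delta_pos": [0,0,-0.1],"twist": [0,0,0],"jaw": 0},
  {"delta_pos": [0,0,-0.1],"twist": [0,0,0],"jaw": 0},
  {"delta_pos": [0,0,-0.1],"twist": [0,0,0],"jaw": 0},
], newtons=60)

```text
time_s: 7.38
eef_pos: [505.8, -375.6, 85.0]
tool_rot: [0.002, -0.153, 0.988, -0.001]
contact_force: [-1.1, -0.6, -0.9]
width: 32.9
```

```bash
python3 look.py w8; python3 -c "
from h import *
d=get_image('scene');s=read_state()
x,y=proj(d,s['eef_pos']).astype(int);print(x-90,y-90)
np.savez('pics/s8.npz',**d)
cv2.imwrite('pics/s8c.png',cv2.resize(d['img'][y-90:y+60,x-90:x+90,::-1],None,fx=4,fy=4,interpolation=cv2.INTER_CUBIC))
d,_=load('w8');cv2.imwrite('pics/w8c.png',cv2.resize(d['img'][200:390,230:420,::-1],None,fx=3,fy=3,interpolation=cv2.INTER_CUBIC))
"
```

```text
7.3833 [ 505.79 -375.58   85.02] [-1.08 -0.62 -0.85] 32.891963223604506 yaw -162.38 z [ 0.0053 -0.0021 -1.    ]
[-0.329  0.367 -0.237  0.    -0.961  0.637] [324.32284955 268.75186729]
259 182
```

View pics/s8c.png

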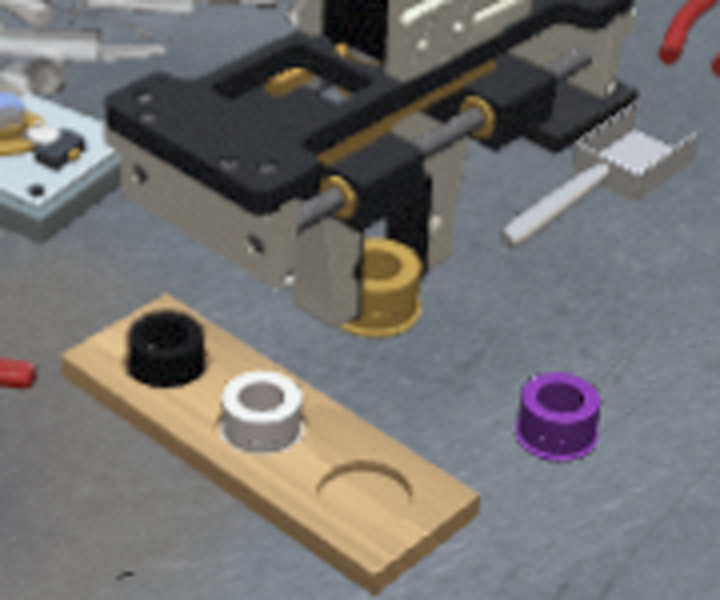

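View pics/w8c.png

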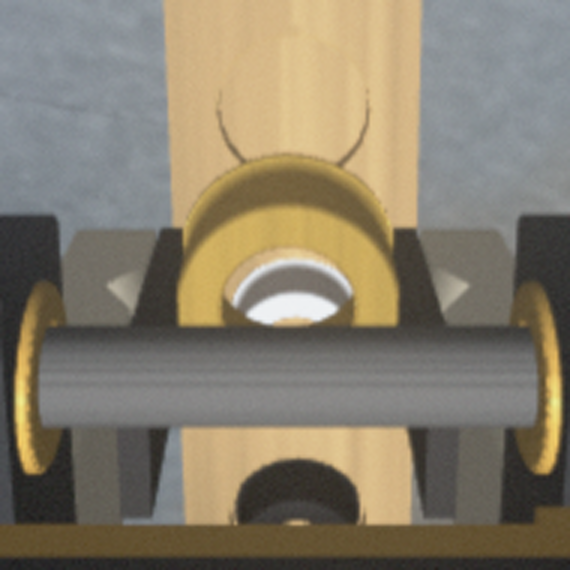

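The brass ring is held upright and its pocket is empty at crop (365,490). White and black are still in place. Next I measure the jig from the top picture.

```bash
python3 - <<'E'
from h import *
d,s=load("w8")
tp=get_image("top")
f=lambda x,y:(145+x/5-.4,240+y/5-.4)
P=np.array([onz(tp,f(*p),22) for p in[(332,86),(431,258),(163,418),(68,242)]])
print(P.round(1),"c",P.mean(0))
v=P[3]+P[2]-P[0]-P[1];print("jig y ang",np.degrees(np.arctan2(v[1],v[0])))
v=P[0]+P[3]-P[1]-P[2];print("jig x ang",np.degrees(np.arctan2(v[1],v[0])))
H=[onz(tp,f(*p),31.5) for p in[(147,310),(350,190)]];v=H[0]-H[1];print("housings",np.array(H).round(1),np.mean(H,0),np.degrees(np.arctan2(v[1],v[0])))
print("seat",onz(tp,f(249,251),24),"cab top",onz(tp,f(237,245),42))
q=s["tool_rot"];Rt=Ro.from_quat([q[1],q[2],q[3],q[0]]).as_matrix()
print("to seat, tool axes",Rt.T@(np.array([461.8,-74.3,0])-s["eef_pos"]))
E
```

```text
[[ 512.2  -99.3   22. ]
 [ 457.8 -128.6   22. ]
 [ 412.9  -45.3   22. ]
 [ 467.8  -16.3   22. ]] c [462.65214405 -72.38844845  22.        ]
jig y ang 118.2114918916457
jig x ang 28.08425786753974
housings [[ 444.8  -43.2   31.5]
 [ 478.3 -106.    31.5]] [461.53985503 -74.60388463  31.5       ] 118.09020084986801
seat [462.24578046 -73.21292948  24.        ] cab top [461.81097491 -73.44355562  42.        ]
to seat, tool axes [-48.92132881 300.76314182  84.14298032]
```

Call:
send_rows([
  {"delta_pos": [-0.01,0.04,-0.025],"twist": [0,0,-2],"jaw": 0},
  {"delta_pos": [-0.015,0.08,-0.03],"twist": [0,0,-4],"jaw": 0},
  {"delta_pos": [-0.02,0.12,-0.03],"twist": [0,0,-6],"jaw": 0},
  {"delta_pos": [-0.025,0.155,-0.03],"twist": [0,0,-8],"jaw": 0},
  {"delta_pos": [-0.03,0.19,-0.03],"twist": [0,0,-10.5],"jaw": 0},
  {"delta_pos": [-0.04,0.225,-0.03],"twist": [0,0,-10.5],"jaw": 0},
  {"delta_pos": [-0.045,0.26,-0.03],"twist": [0,0,-10.5],"jaw": 0},
  {"delta_pos": [-0.049,0.285,-0.03],"twist": [0,0,-10.5],"jaw": 0},
  {"delta_pos": [-0.049,0.302,-0.03],"twist": [0,0,-10.5],"jaw": 0},
  {"delta_pos": [-0.049,0.302,-0.03],"twist": [0,0,-10.5],"jaw": 0},
  {"delta_pos": [-0.049,0.302,-0.03],"twist": [0,0,-10.5],"jaw": 0},
  {"delta_pos": [-0.049,0.302,-0.03],"twist": [0,0,-10.5],"jaw": 0},
])

```text
time_s: 8.53
eef_pos: [459.1, -72.4, 111.1]
tool_rot: [-0.001, -0.243, 0.97, -0.0]
contact_force: [0.3, 0.4, -0.4]
width: 32.9
```

```bash
python3 look.py w9; python3 -c "
from h import *
d,_=load('w9');cv2.imwrite('pics/w9c.png',cv2.resize(d['img'][140:330,220:430,::-1],None,fx=3.5,fy=3,interpolation=cv2.INTER_CUBIC)[:, :])
cv2.imwrite('pics/w9c.png',cv2.resize(d['img'][140:330,220:430,::-1],None,fx=3,fy=3,interpolation=cv2.INTER_CUBIC))
"
```

```text
8.5333 [459.15 -72.36 111.07] [ 0.3   0.38 -0.43] 32.873524876302206 yaw -151.86 z [-1.1e-03 -4.0e-04 -1.0e+00]
[ 0.269  0.084 -0.551  0.    -0.937  0.222] [324.37478264 268.5200091 ]
```

View pics/w9c.png

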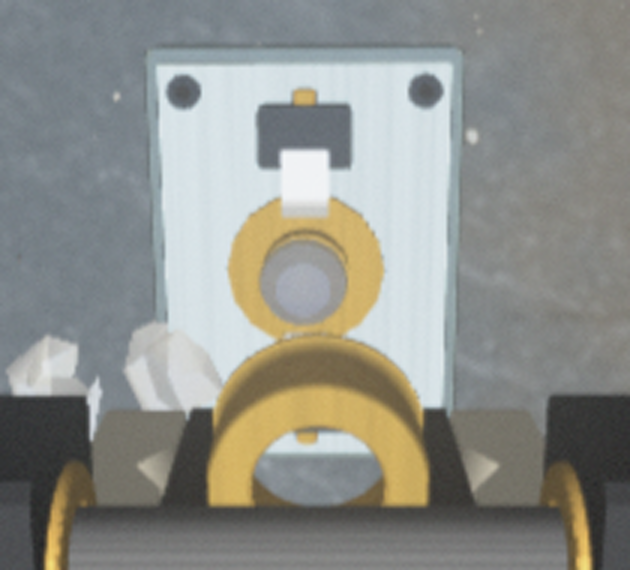

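```bash
python3 - <<'E'
from h import *
d,s=load("w9")
q=s["tool_rot"];Rt=Ro.from_quat([q[1],q[2],q[3],q[0]]).as_matrix()
f=lambda x,y:(220+x/3-.33,140+y/3-.33)
T=lambda X:(Rt.T@(X-s["eef_pos"])).round(2)
P=onz(d,f(306,270),25,s);print("seat",P.round(1),T(P))
w=np.linalg.norm(onz(d,f(229,270),25,s)-onz(d,f(383,270),25,s));print("seat diam",w, "top of circle",T(onz(d,f(306,194),25,s)))
for z in(32,38): P=onz(d,f(303.5,281),z,s);print("cab",z,P.round(1),T(P),np.linalg.norm(onz(d,f(260,281),z,s)-onz(d,f(347,281),z,s)))
A=[onz(d,f(*p),22,s) for p in((183,91),(425,91))];print("holes",np.round(A,1),T(np.mean(A,0)),np.linalg.norm(A[0]-A[1]),np.degrees(np.arctan2(*(A[0]-A[1])[1::-1])))
P=onz(d,f(305,182),35,s);print("catch",T(P))
P=onz(d,f(304,135),31.5,s);print("housing",T(P))
P=[onz(d,f(151,400),22,s),onz(d,f(152,50),0,s)]
E
```

```text
seat [461.9 -72.4  25. ] [-2.47 -1.35 86.07]
seat diam 41.13033269433461 top of circle [ -2.4  -21.87  86.06]
cab 32 [461.8 -71.1  32. ] [-3.06 -0.14 79.06] 22.71712642688733
cab 38 [462.5 -72.5  38. ] [-2.97 -1.71 73.06] 22.216392450351268
holes [[ 511.9  -98.9   22. ]
 [ 456.7 -128.3   22. ]] [ -2.84 -48.23  89.06] 62.476534200623995 28.084680987816878
catch [ -2.52 -26.7   76.06]
housing [ -2.77 -38.06  79.56]
```

Call:
send_rows([
  {"delta_pos": [-0.0028,0,0.02],"twist": [0,0,0],"jaw": 0},
  {"delta_pos": [-0.0028,0,0.045],"twist": [0,0,0],"jaw": 0},
  {"delta_pos": [-0.0028,0,0.06],"twist": [0,0,0],"jaw": 0},
  {"delta_pos": [-0.0028,0,0.07],"twist": [0,0,0],"jaw": 0},
  {"delta_pos": [-0.0028,0,0.07],"twist": [0,0,0],"jaw": 0},
  {"delta_pos": [-0.0028,0,0.07],"twist": [0,0,0],"jaw": 0},
  {"delta_pos": [-0.0028,0,0.07],"twist": [0,0,0],"jaw": 0},
])

```text
time_s: 9.17
eef_pos: [462.4, -71.3, 42.0]
tool_rot: [0.0, -0.242, 0.97, -0.0]
contact_force: [0.9, 0.2, -1.0]
width: 32.4
```

```bash
python3 look.py w10; python3 -c "
from h import *
d,_=load('w10');cv2.imwrite('pics/w10c.png',cv2.resize(d['img'][140:330,220:430,::-1],None,fx=3,fy=3,interpolation=cv2.INTER_CUBIC))
s=read_state();d=get_image('scene')
x,y=proj(d,s['eef_pos']).astype(int);print(x-80,y-80)
cv2.imwrite('pics/s10c.png',cv2.resize(d['img'][y-80:y+50,x-80:x+80,::-1],None,fx=4.5,fy=4.5,interpolation=cv2.INTER_CUBIC))
"
```

```text
9.1667 [462.4  -71.35  42.  ] [ 0.89  0.24 -1.04] 32.43716546912041 yaw -151.93 z [ 4.e-04 -1.e-04 -1.e+00]
[ 0.27   0.18  -0.633  0.    -0.758  0.22 ] [324.37658392 268.5221021 ]
178 127
```

View pics/w10c.png

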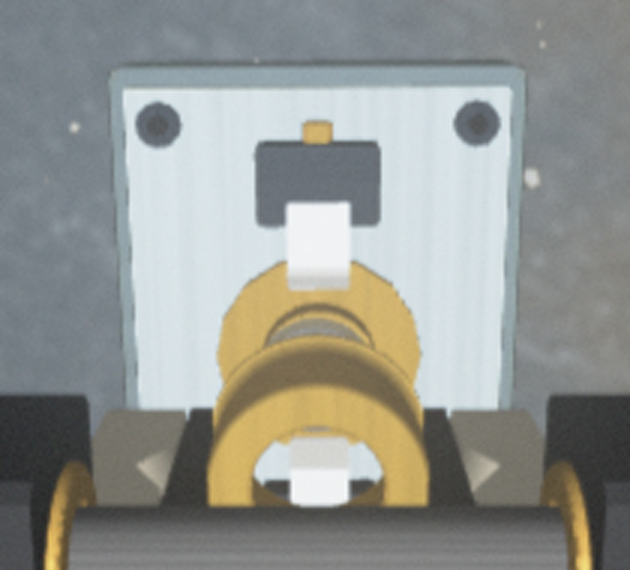

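View pics/s10c.png

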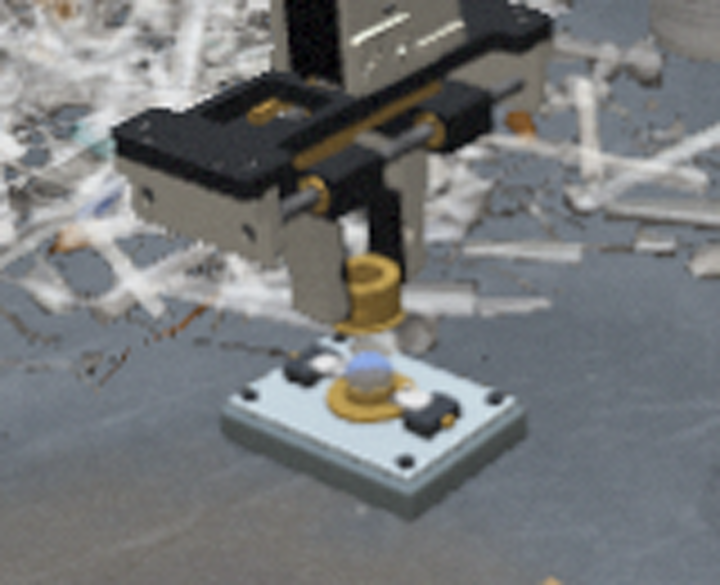

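```bash
python3 - <<'E'
from h import *
d,s=load("w10")
q=s["tool_rot"];Rt=Ro.from_quat([q[1],q[2],q[3],q[0]]).as_matrix()
f=lambda x,y:(220+x/3-.33,140+y/3-.33)
T=lambda X:(Rt.T@(X-s["eef_pos"])).round(2)
A=[onz(d,f(*p),22,s) for p in((158,124),(478,123))];print("holes",T(np.mean(A,0)),np.linalg.norm(A[0]-A[1]), "-> centre y",T(np.mean(A,0))[1]+47.2, np.degrees(np.arctan2(*(A[0]-A[1])[1::-1])))
print("seat x,w",T(onz(d,f(219,355),25,s)),T(onz(d,f(421,355),25,s)),"front",T(onz(d,f(320,258),25,s)))
print("catch",T(onz(d,f(319,245),35,s)),"housing",T(onz(d,f(318,184),31.5,s)))
ez=s["eef_pos"][2]
for n,p,z in(("topL",(209,480),45.5),("topR",(428,480),45.5),("topfront",(318,385),45.5),("footfront",(318,334),23.5+1),("rimL",(216,420),26)):
    print(n,T(onz(d,f(*p),ez+z,s)))
E
```

```text
holes [  0.77 -47.54  20.02] 62.90077832755317 -> centre y -0.3399999999999963 28.19491418869402
seat x,w [-19.6   -0.63  17.01] [21.9  -0.61 17.  ] front [  1.16 -21.09  17.01]
catch [  0.95 -26.02   7.01] housing [  0.77 -37.13  10.51]
topL [-15.52  -1.97 -45.5 ]
topR [ 17.15  -1.95 -45.5 ]
topfront [  0.76 -17.   -45.5 ]
footfront [  0.76 -18.18 -24.49]
rimL [-16.21  -3.69 -25.99]
```

Ring and seat agree in the wrist view to within about 0.4 mm in x and y. I go down over the cabochon.

Call:
send_rows([
  {"delta_pos": [0,-0.0003,0.008],"twist": [0,0,0],"jaw": 0},
  {"delta_pos": [0,-0.0003,0.015],"twist": [0,0,0],"jaw": 0},
  {"delta_pos": [0,-0.0003,0.021],"twist": [0,0,0],"jaw": 0},
  {"delta_pos": [0,-0.0003,0.025],"twist": [0,0,0],"jaw": 0},
  {"delta_pos": [0,-0.0003,0.029],"twist": [0,0,0],"jaw": 0},
  {"delta_pos": [0,-0.0003,0.029],"twist": [0,0,0],"jaw": 0},
  {"delta_pos": [0,-0.0003,0.029],"twist": [0,0,0],"jaw": 0},
])

```text
time_s: 9.85
eef_pos: [461.8, -71.2, 12.3]
tool_rot: [-0.0, -0.243, 0.97, -0.0]
contact_force: [-0.2, 0.9, -0.2]
width: 32.6
```

```bash
python3 look.py w11; python3 -c "
from h import *
d,_=load('w11');cv2.imwrite('pics/w11c.png',cv2.resize(d['img'][140:330,220:430,::-1],None,fx=3,fy=3,interpolation=cv2.INTER_CUBIC))
"
```

```text
9.85 [461.85 -71.16  12.26] [-0.25  0.85 -0.16] 32.627851324005235 yaw -151.88 z [-7.e-04 -2.e-04 -1.e+00]
[ 0.27   0.227 -0.665  0.    -0.68   0.221] [324.37519965 268.52056283]
```

View pics/w11c.png

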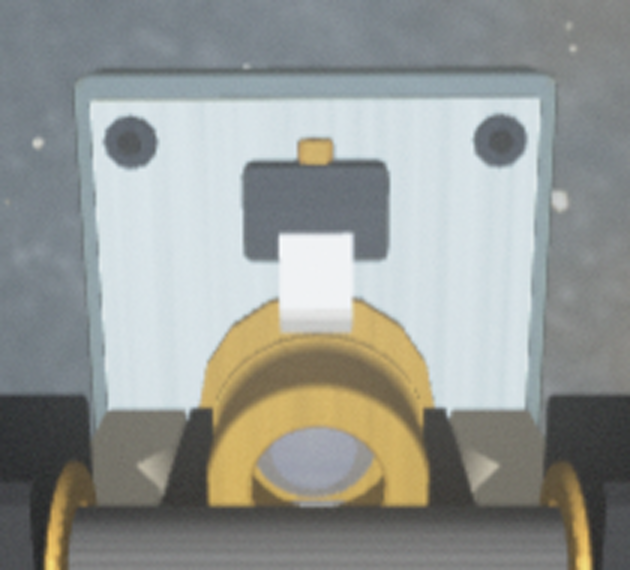

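The cabochon shows inside the bore at crop (315,455), with no side force. Now I press past the catches in steps.

Call:
send_rows([
  {"delta_pos": [0,0,0.002],"twist": [0,0,0],"jaw": 0},
  {"delta_pos": [0,0,0.004],"twist": [0,0,0],"jaw": 0},
  {"delta_pos": [0,0,0.006],"twist": [0,0,0],"jaw": 0},
  {"delta_pos": [0,0,0.006],"twist": [0,0,0],"jaw": 0},
])

```text
time_s: 10.23
eef_pos: [463.0, -71.1, 7.0]
tool_rot: [0.001, -0.243, 0.97, -0.0]
contact_force: [-0.2, 0.3, 4.6]
width: 32.6
```

Call:
send_rows([
  {"delta_pos": [0,0,0.0015],"twist": [0,0,0],"jaw": 0},
  {"delta_pos": [0,0,0.003],"twist": [0,0,0],"jaw": 0},
  {"delta_pos": [0,0,0.003],"twist": [0,0,0],"jaw": 0},
])

```text
time_s: 10.48
eef_pos: [462.7, -70.9, 3.6]
tool_rot: [0.001, -0.243, 0.97, 0.0]
contact_force: [2.2, -0.9, -2.9]
width: 33.0
```

Call:
send_rows([
  {"delta_pos": [0,0,0.001],"twist": [0,0,0],"jaw": 0},
  {"delta_pos": [0,0,0.002],"twist": [0,0,0],"jaw": 0},
  {"delta_pos": [0,0,0.002],"twist": [0,0,0],"jaw": 0},
])

```text
time_s: 10.73
eef_pos: [461.6, -71.2, 1.4]
tool_rot: [-0.0, -0.243, 0.97, 0.0]
contact_force: [-0.7, 0.5, 0.6]
width: 32.3
```

```bash
python3 look.py w12; python3 -c "
from h import *
d,_=load('w12');cv2.imwrite('pics/w12c.png',cv2.resize(d['img'][140:330,220:430,::-1],None,fx=3,fy=3,interpolation=cv2.INTER_CUBIC))
s=read_state();d=get_image('scene')
x,y=proj(d,s['eef_pos']).astype(int);print(x-60,y-60)
cv2.imwrite('pics/s12c.png',cv2.resize(d['img'][y-60:y+40,x-60:x+60,::-1],None,fx=6,fy=6,interpolation=cv2.INTER_CUBIC))
"
```

```text
10.7333 [461.63 -71.2    1.4 ] [-0.74  0.46  0.58] 32.26714590552509 yaw -151.89 z [-7.e-04 -2.e-04 -1.e+00]
[ 0.27   0.245 -0.676 -0.    -0.651  0.221] [324.37523063 268.52063966]
199 164
```

View pics/w12c.png

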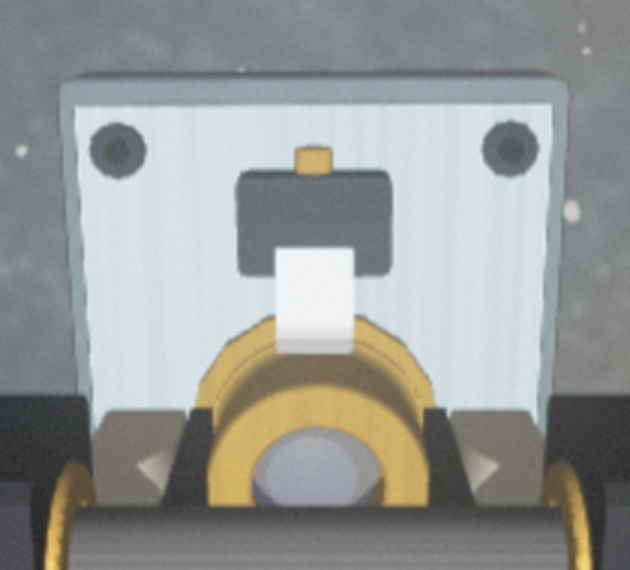

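View pics/s12c.png

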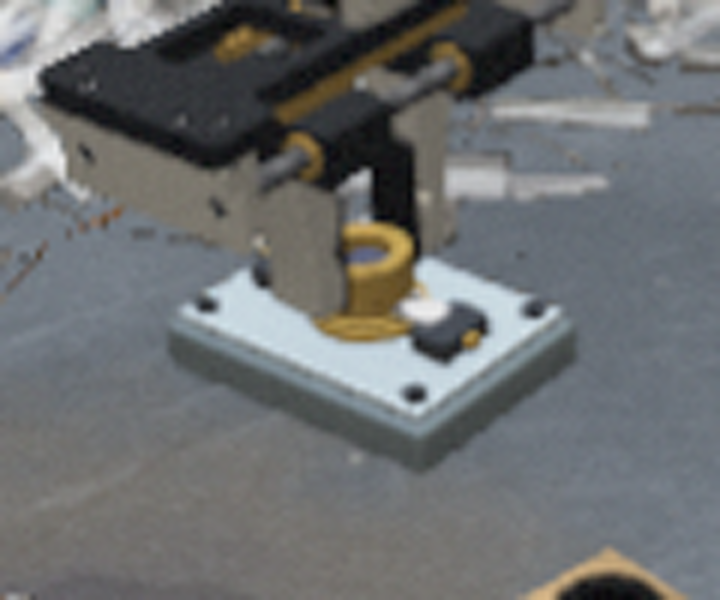

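Call:
send_rows([
  {"delta_pos": [0,0,0.001],"twist": [0,0,0],"jaw": 0},
  {"delta_pos": [0,0,0.0015],"twist": [0,0,0],"jaw": 0},
  {"delta_pos": [0,0,0.0015],"twist": [0,0,0],"jaw": 0},
])

```text
time_s: 11.08
eef_pos: [461.7, -71.2, 1.2]
tool_rot: [-0.0, -0.243, 0.97, -0.0]
contact_force: [-8.0, 3.0, 20.6]
width: 32.6
```

Call:
send_rows([
  {"delta_pos": [0,0,0.001],"twist": [0,0,0],"jaw": 0},
  {"delta_pos": [0,0,0.0015],"twist": [0,0,0],"jaw": 0},
  {"delta_pos": [0,0,0.0015],"twist": [0,0,0],"jaw": 0},
])

```text
time_s: 11.33
eef_pos: [461.8, -71.3, 1.1]
tool_rot: [-0.0, -0.243, 0.97, -0.0]
contact_force: [-13.6, 5.0, 40.9]
width: 32.7
```

Call:
send_rows([
  {"delta_pos": [0,0,-0.001],"twist": [0,0,0],"jaw": 0},
  {"delta_pos": [0,0,-0.001],"twist": [0,0,0],"jaw": 0},
  {"delta_pos": [0,0,-0.001],"twist": [0,0,0],"jaw": 0},
])

```text
time_s: 11.58
eef_pos: [461.8, -71.3, 1.2]
tool_rot: [0.0, -0.243, 0.97, -0.0]
contact_force: [-9.2, 3.8, 26.6]
width: 32.3
```

```bash
python3 look.py w13; python3 -c "
from h import *
d,_=load('w13');cv2.imwrite('pics/w13c.png',cv2.resize(d['img'][170:290,250:390,::-1],None,fx=5,fy=5,interpolation=cv2.INTER_CUBIC))
s=read_state();d=get_image('scene')
x,y=proj(d,s['eef_pos']).astype(int);print(x-60,y-60)
cv2.imwrite('pics/s13c.png',cv2.resize(d['img'][y-40:y+30,x-40:x+50,::-1],None,fx=8,fy=8,interpolation=cv2.INTER_CUBIC))
"
```

```text
11.5833 [461.78 -71.26   1.2 ] [-9.24  3.85 26.6 ] 32.290540839669276 yaw -151.85 z [ 1.e-04 -3.e-04 -1.e+00]
[ 0.27   0.245 -0.677  0.001 -0.649  0.221] [324.37655342 268.52055541]
199 164
```

View pics/w13c.png

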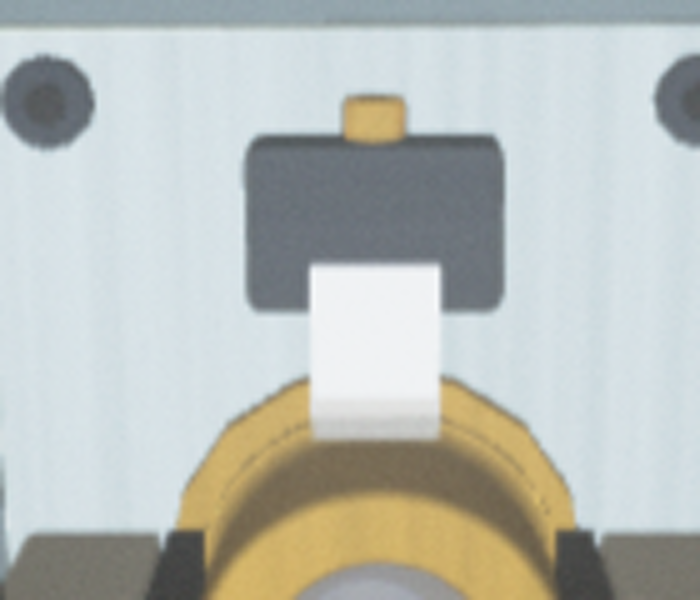

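View pics/s13c.png

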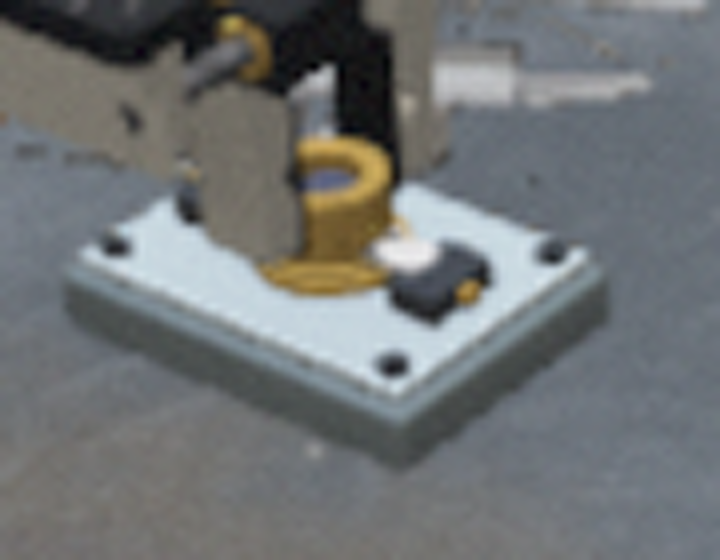

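```bash
python3 - <<'E'
from h import *
for n,f,tip,h in(("w10",lambda x,y:(220+x/3-.33,140+y/3-.33),(319,290),[(158,124),(478,123)]),("w12",lambda x,y:(220+x/3-.33,140+y/3-.33),(315,354),[(118,151),(511,150)]),("w13",lambda x,y:(250+x/5-.4,170+y/5-.4),(375,440),[(45,102),(696,100)])):
    d,s=load(n);A=np.mean([onz(d,f(*p),22,s) for p in h],0);B=onz(d,f(*tip),30,s)
    print(n,"catch tip to hole line",np.linalg.norm(A[:2]-B[:2]).round(2))
d,s=load("w13");f=lambda x,y:(250+x/5-.4,170+y/5-.4)
a,b=onz(d,f(181,500),28,s),onz(d,f(574,500),28,s);print("rim width if z=28",np.linalg.norm(a-b))
tp=get_image("top");im=tp["img"]
for n,uv in(("black",(318,282)),("white",(355,267))): print(n,im[uv[1]-12:uv[1]+13,uv[0]-12:uv[0]+13].mean((0,1)).round())
cv2.imwrite("pics/top13.png",cv2.resize(im[200:330,140:440,::-1],None,fx=2.6,fy=2.6,interpolation=cv2.INTER_CUBIC))
print(read_state()["contact_force"])
E
```

```text
w10 catch tip to hole line 31.74
w12 catch tip to hole line 31.64
w13 catch tip to hole line 31.59
rim width if z=28 38.69736266734852
black [150. 131. 101.]
white [237. 223. 197.]
[-9.27804911  2.89700091 26.48831438]
```

View pics/top13.png

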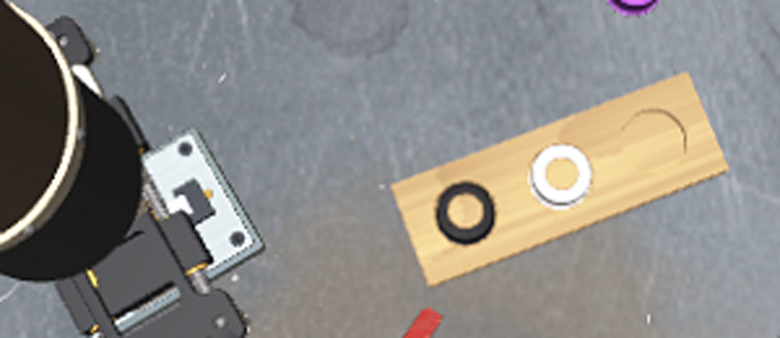

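```bash
python3 -c "
from h import *
d,s=load('w13')
cv2.imwrite('pics/w13d.png',cv2.resize(d['img'][230:390,240:400,::-1],None,fx=3.7,fy=3.7,interpolation=cv2.INTER_CUBIC))
q=s['tool_rot'];Rt=Ro.from_quat([q[1],q[2],q[3],q[0]]).as_matrix()
c=np.array([462,-72.5,0]);jy=np.array([-.472,.882,0])
for y,z in((16,35),(20,35),(38,31.5),(48,31.5)): print(y,z,proj(d,c+jy*y+[0,0,z],s))
sc=get_image('scene')
for y,z in((16,35),(20,35),(38,31.5),(48,31.5)): print('scene',y,z,proj(sc,c+jy*y+[0,0,z]))
"
```

```text
16 35 [324.99398556 320.75489263]
20 35 [325.00576107 328.07134458]
38 31.5 [325.06861169 355.93990758]
48 31.5 [325.09530638 372.69863695]
scene 16 35 [253.03618961 208.38159569]
scene 20 35 [251.58574814 207.78315841]
scene 38 31.5 [245.28214651 206.5550863 ]
scene 48 31.5 [241.75257778 205.09208081]
```

View pics/w13d.png

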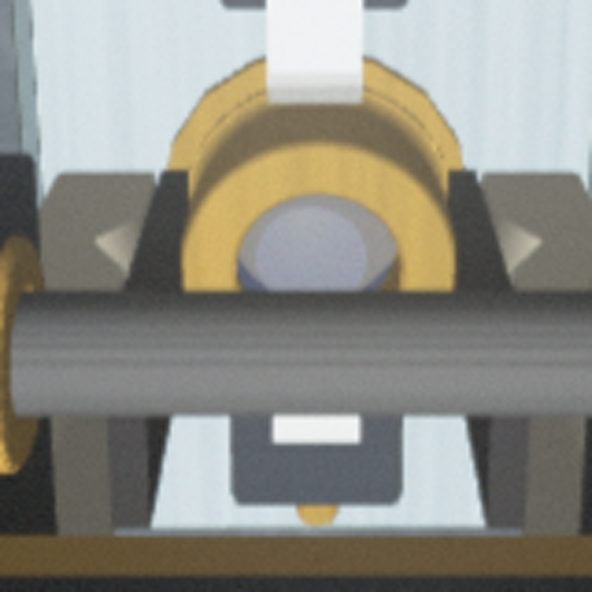

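```bash
python3 - <<'E'
from h import *
d,s=load('w13');jy=np.array([-.472,.882,0]);c=np.array([462,-72.5,0])
f=lambda x,y:(250+x/5-.4,170+y/5-.4);g=lambda x,y:(240+x/3.7-.4,230+y/3.7-.4)
Y=lambda uv,z:((onz(d,uv,z,s)-c)@jy).round(2)
print("right: housing back",Y(f(375,152),31.5),"catch back",Y(f(375,263),35),"pin end",Y(f(375,97),27))
print("left: housing back",Y(g(316,503),31.5),"catch back",Y(g(316,443),35),"pin end",Y(g(316,526),27))
E
```

```text
right: housing back -43.22 catch back -33.61 pin end -47.64
left: housing back 43.73 catch back 31.92 pin end 50.71
```

Both catches read closed: the right catch tip is unmoved, and the left catch's back edge is not pushed outward. The bezel is on its seat with about 26 N pressing and is still gripped, so I hand in.

```bash
python3 -c "
from rig import *
s=read_state();print(s['time_s'],s['contact_force'],s['width']);print(hand_in())"
```

```text
11.7833 [-8.85524657  3.20368914 27.24690127] 32.761350643544354
the job is handed in; nothing more can be done
None
```

I took the brass bezel out of the end pocket, lowered it over the cabochon and pressed it past both catches onto the seat. I handed in at 11.8 s, still gripping it (60 N set) and pressing with about 27 N.

**Last checks**
- **Seating:** the tool stopped hard at the height that puts the foot about 0.3 mm from the seat face (z ≈ 24.7 against 25). Adding 20 N moved it only about 0.1 mm.
- **Right catch:** its tip is within 0.2 mm of where it was before pressing.
- **Left catch:** I could see it only partly, under the gripper bar. Its back edge measured 31.9 mm from the middle, against 33.6 mm for the right one, so it is not pushed out.
- **Other bezels:** black and white are still in their pockets in the top view.

**What failed or disagreed**
- **Tool frame:** the real finger tips sit about 39 mm behind the reported TCP. My first close therefore passed above the ring.
- **Tray contact:** the second close pinched the sides of the tray because the tips were a few mm too low. I opened, raised 5 mm and then gripped the ring.
- **Catch force:** the highest reading while going past the catches was 4.6 N, below the 8 to 20 N given. I probably missed the peak between readings.
- **Side force:** about 9 N sideways remained while pressing. I left it.

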